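Put the blue slide box away in its drawer

TASK

Pull open the drawer of the blue slide unit, stand the blue slide box upright on the floor of the drawer's empty bay, and push the drawer fully shut again. The box is full of glass slides: keep it upright, set it down rather than drop it, and do not slam the drawer. Leave the orange box and the orange unit's drawer as they are.

Things in the scene. Friction and masses are not known exactly. Their poses are not given: they have to be found in the camera images.
- blue_box: blue slide box, 90 long (x) x 44 wide (y) x 56 mm high, about 160 g (0.11 to 0.22 kg), vertical smooth sides, standing on its base on the bench. Origin: centre of its underside; z up. Both ways round along x are equal
- orange_box: orange slide box, 90 long (x) x 44 wide (y) x 56 mm high, about 160 g (0.11 to 0.22 kg), vertical smooth sides, standing on its base on the bench. Origin: centre of its underside; z up. Both ways round along x are equal. Not to be disturbed
- blue_top (a point): bench-top slide unit, fixed to the bench: white body 200 deep (x) x 150 wide (y) x 100 mm high, flat blue top, blue drawer front. This point: middle of the front edge of its top; fixed. Axes: -x the way the drawer opens (towards the robot, yaw within 0.1 rad), z up
- orange_top (a point): bench-top slide unit, fixed to the bench: white body 200 deep (x) x 150 wide (y) x 100 mm high, flat orange top, orange drawer front. This point: middle of the front edge of its top; fixed. Axes: -x the way the drawer opens (towards the robot, yaw within 0.1 rad), z up. The two units stand side by side, in either order
- blue_drawer (a joint): opening of the blue drawer in m: 0 shut, 0.15 fully open (stop); slides along the unit's -x, about 1.5 N friction, stays where left; starts shut or up to 0.05 ajar. Front 12 mm thick, 146 wide, top edge 96 mm above the bench; when shut its inner face is 2 mm before the unit's body. The bay is fully clear of the unit's top from 0.106 on
- blue_handle (a point): middle of the bar of the blue drawer's bow handle: round steel bar 10 mm thick, 84 mm long along the unit's y, 48 mm out from the drawer front, 78 mm above the bench (22 mm below the unit's top); two end legs run from it to the front, nothing else between bar and front. Moves with the drawer
- blue_bay (a point): centre of the empty bay's floor, 20 mm above the bench, axes as the unit's; moves with the drawer, 114 mm behind the handle bar. Bay 108 (x) x 59 mm (y) inside, on the unit's +y side; divider, side and back walls rise 22 mm above its floor, the drawer front 76 mm, the underside of the unit's top is 74 mm above it. The other bay holds fixed yellow trays, no higher than the walls
- orange_handle (a point): middle of the bar of the orange drawer's bow handle: round steel bar 10 mm thick, 84 mm long along the unit's y, 48 mm out from the drawer front, 78 mm above the bench (22 mm below the unit's top); two end legs run from it to the front, nothing else between bar and front. Moves with the drawer
Things that resemble listed ones, but are neither listed nor needed, are in the scene too. Leave any green, pink or turquoise look-alike of the blue_box alone.

How it is judged:
By the outcome, as a careful person would: the job done as asked, in the order asked, and still so for the second after the job is handed in, with the robot touching nothing.
It also fails if it takes over 67 s, if anything falls off the work surface, if the arm or the gripper's body presses on something with over 40 N, if the wrist force passes 120 N, or if a joint passes its speed limit or range.

ROBOT

A 6-joint arm with a two-finger parallel gripper is mounted at the origin on the work surface. World frame = base frame: x ahead of the robot, y to its left, z up, the work surface at z = 0. Lengths are in mm, angles in rad, forces in N, time in s.
With the tool pointing down it reaches from about 400 to 925 mm from the base axis. Payload 12.5 kg.
Tool frame: the origin (TCP) lies at the very end of the fingers, on their centre line; the grasp point (between the pads) lies grip_depth behind it (grip_depth is the distance from the TCP to the grasp point, in mm); z points along the fingers, y is the line along which they close (so a half turn about z gives the same grasp; the last joint's range is limited). The gripper opens to 95 mm and grips with 3 to 60 N. Pads are 20 mm wide; open, the fingers measure 119 mm over their backs; the gripper's body (75 mm by 180 mm) begins 59 mm behind the grasp point.
Start: joints at [-1.423, 0.491, 1.559, -0, 1.092, -0.106], TCP at [156.95, -604.991, 214.661] pointing down, gripper open.
Joint ranges: [-3.1, 3.1], [-0.84, 2.19], [0.05, 2.79], [-1.13, 4.28], [0.06, 2.93], [-2.69, 2.69]. Speed limits (rad/s): [2.22, 2.22, 2.79, 3.14, 3.14, 3.14].

INTERFACE

Orientations are given as [roll, pitch, yaw] about the fixed x, y, z axes, in that order (R = Rz(yaw) Ry(pitch) Rx(roll)).
In Python, from cell import state, read_camera, job_done, grip_depth gives the robot as it stands.
- The arm moves only by the tool drive_tool, never from a script. Its argument "targets" is a list of rows, each an object with "jaw": the opening, from 0 (shut) to 1 (fully open); "travel": the shift along the tool's x, y, z in m, a list of three; "twist": the turn about the tool's z in rad. In form: [{"jaw": jaw, "travel": [tx, ty, tz], "twist": twist}, ...]. A call has 1 to 8 rows; each row is the pose to reach, as a shift and turn from the pose commanded when the call began, along the tool's axes at that moment; what a row does not reach only later rows make up. A row lasts 1/12 s, in which the tool goes at most 41.7 mm and 7.16 degrees, less where a joint would pass 70% of its speed; a pose out of reach is approached as far as the arm can. A call with a gripper value outside its range is refused whole. The fingers move at their own pace and stop on an object; the grip force is fixed at half the most. Time passes only in rows, so rows that repeat a pose let the fingers close. It gives the time, the measured TCP pose, the force, the opening and the grip force at its end, in the units of the state.
- state(): the state, without advancing time (a new reading comes with each control period).
- read_camera(name): name is "scene" or "side" or "wrist"; returns a dict with "frame" (480x640x3 uint8, red, green, blue), "fx", "fy", "cx", "cy" (pixels), "R" (3x3) and "t" (3): a world point X has camera coordinates R X + t. Camera axes: x right, y down, z forward; pixel columns grow to the right and rows downward; lengths in mm; the calibration is good to about 2 mm. A picture is of the moment at which its call begins. There is no depth.
- job_done(): hands the job in; it is judged then, once.
The state is a dict: "t": time; "joints": joint angles; "qvel": joint speeds; "tau": joint torques, N m; "eef_pos": TCP position; "tcp_rot": TCP orientation; "ft_force": force on the tool from outside, world axes, zero at the start; "moment": the same for the moment, N m; "opening": opening from 0.0 (shut) to 1.0 (fully open); "grip_force": force on a finger pad.
Only numpy, scipy, OpenCV 4.12 (cv2) and the standard library are available. Lean on these libraries where they do the work, as an engineer would, in place of code of your own. Each camera call takes 0.05 s, during which the arm holds its last target. There are 200 camera calls.

## Working session

There is one attempt and no reset: what is moved stays moved. The work goes in short steps, Python scripts to look and compute and a tool call to move; the robot and the scene stay as the last step left them, time stands still between calls to the robot, and variables do not carry over. Pictures are saved under pics/ and viewed, at most 10 in all, crops included, and the job is handed in when it is done.

Besides the shell and the picture viewer there is one more tool, called after ">>>" as name(argument=value, ...) on one line, values as JSON. drive_tool: Moves the arm, as the interface text tells. Its arguments: {"type":"object","properties":{"targets":{"type":"array"}},"required":["targets"]}

```bash
ls; mkdir -p pics; python3 - <<'E'
from cell import *
import cv2,pickle
print(state(),grip_depth)
for n in("scene","side"):
    c=read_camera(n);pickle.dump(c,open(n+".pkl","wb"));cv2.imwrite(f"pics/{n}0.png",c["frame"][:,:,::-1])
    print(n,c["fx"],c["fy"],c["cx"],c["cy"],c["R"],c["t"])
E
```

```text
pics
{'t': 0.0, 'joints': array([-1.42257556e+00,  4.91585511e-01,  1.55948159e+00, -3.24047641e-05,
        1.09171027e+00, -1.05569429e-01]), 'qvel': array([-1.12168257e-03,  2.20021144e-04, -6.11960021e-04, -1.22566948e-03,
        1.14197000e-03, -4.99695476e-05]), 'tau': array([-2.19605492e-03, -6.12654305e+01, -2.58188635e+01,  6.91383239e-02,
        4.80959541e-02, -8.72404007e-05]), 'eef_pos': array([ 156.91538422, -604.70956422,  214.03456387]), 'tcp_rot': array([-3.14041150e+00, -9.62597660e-05,  2.53805093e-01]), 'ft_force': array([-0.64201749, -0.22589628,  0.12120208]), 'moment': array([-0.00413419, -0.05266616, -0.02175321]), 'grip_force': 0.0, 'opening': 1.0027751396326237} 18.8
scene 499.9457773097853 499.9457773097853 317.6666451056455 247.07993599660392 [[ 0.41483802  0.90988433  0.00446357]
 [ 0.55821774 -0.25062476 -0.79093627]
 [-0.71854183  0.33060209 -0.61188226]] [-238.93351583 -154.48910024 1436.35178088]
side 478.86545400342857 478.86545400342857 326.3345003133567 238.4574984673012 [[-0.99395418 -0.10925968  0.01083565]
 [-0.0932025   0.78745425 -0.60928572]
 [ 0.05803778 -0.606612   -0.79287672]] [ 454.19279012   51.13598916 1201.94936704]
```

View pics/scene0.png

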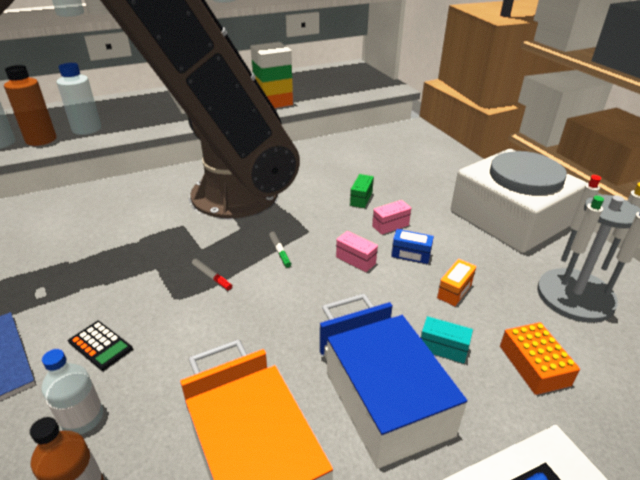

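View pics/side0.png

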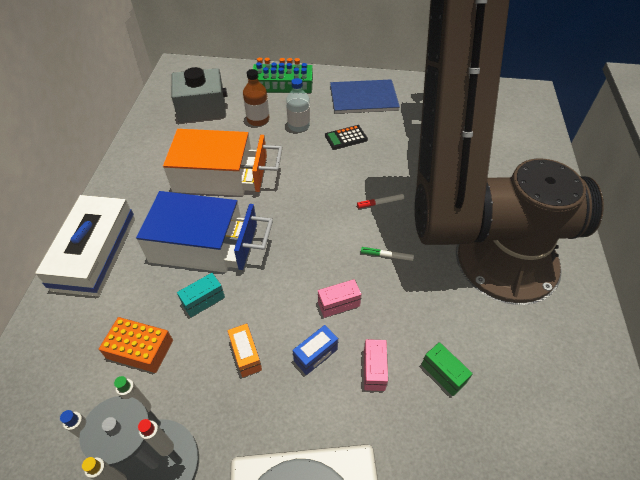

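The scene view shows these things that could be taken for the blue box:
- Blue box with a white label at scene (412,246), side (315,348).
- Pink boxes at scene (392,216) and (357,250).
- Green box at scene (362,190), and turquoise box at scene (447,338).
- Orange box at scene (457,282).
- A blue thing on the white device at side (82,233).

By the description I choose scene (412,246). The blue unit is at scene (395,370), with its handle at scene (348,305). The orange unit is beside it on the +y side.

```bash
python3 - <<'E'
import cv2,pickle,numpy as np
def crop(n,x,y,w,h,s):
    c=pickle.load(open(n+".pkl","rb"))["frame"][:,:,::-1]
    return cv2.resize(c[y:y+h,x:x+w],None,fx=s,fy=s,interpolation=cv2.INTER_CUBIC)
a=np.hstack([crop("scene",380,220,65,50,6),crop("side",280,315,65,50,6)])
b=np.hstack([crop("scene",310,285,98,75,4),crop("side",200,190,97,75,4)])
a=cv2.resize(a,(780,300)); b=cv2.resize(b,(780,300))
cv2.imwrite("pics/crop1.png",np.vstack([a,b]))
E
```

```text
(no output)
```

View pics/crop1.png

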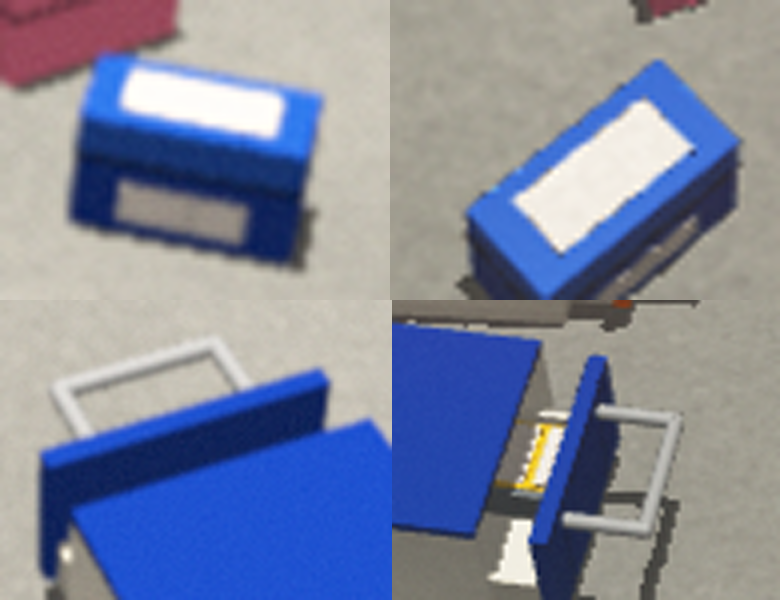

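```bash
cat >h.py <<'E'
import numpy as np,pickle
def ray(c,uv,z):
    R=np.array(c["R"]);t=np.array(c["t"])
    d=R.T@[(uv[0]-c["cx"])/c["fx"],(uv[1]-c["cy"])/c["fy"],1];o=-R.T@t
    return (o+d*(z-o[2])/d[2])[:2]
def load(n):return pickle.load(open(n+".pkl","rb"))
E
python3 - <<'E'
from h import *
np.set_printoptions(precision=1,suppress=True)
S=load("scene");D=load("side")
P={"box":(56,[(396.7,229.2),(433.7,235.8),(430.8,246.7),(393.7,240.8)],[(324.7,325),(338.3,338.8),(306.3,364.7),(293,350.5)]),
"handle":(78,[(324.6,307),(364,295.5)],[(271.9,219.5),(263.9,247)]),
"top":(100,[(328.1,338),(402.5,315)],[(237.1,200.5),(220.4,248.8)])}
for k,(z,a,b) in P.items():
    for c,p in((S,a),(D,b)):
        q=np.array([ray(c,u,z) for u in p]);print(k,q.tolist().__repr__() if 0 else q.round(1).tolist(),q.mean(0))
        e=[q[j]-q[i] for i,j in zip(range(len(q)-1),range(1,len(q)))]
        print([ (np.linalg.norm(v).round(1),np.arctan2(v[1],v[0]).round(3)) for v in e])
E
```

```text
box [[407.3, 285.8], [466.2, 351.7], [498.6, 321.0], [444.3, 254.9]] [454.1 303.3]
[(np.float64(88.3), np.float64(0.841)), (np.float64(44.7), np.float64(-0.757)), (np.float64(85.6), np.float64(-2.259))]
box [[432.0, 264.2], [400.2, 292.7], [459.1, 356.7], [490.4, 329.5]] [445.4 310.8]
[(np.float64(42.8), np.float64(2.411)), (np.float64(87.0), np.float64(0.827)), (np.float64(41.5), np.float64(-0.716))]
handle [[596.1, 5.1], [599.0, 89.8]] [597.5  47.4]
[(np.float64(84.7), np.float64(1.537))]
handle [[590.9, 6.5], [594.6, 91.1]] [592.8  48.8]
[(np.float64(84.7), np.float64(1.528))]
top [[687.9, -31.5], [693.6, 116.6]] [690.7  42.5]
[(np.float64(148.3), np.float64(1.532))]
top [[681.6, -25.4], [686.5, 123.5]] [684.1  49. ]
[(np.float64(149.0), np.float64(1.538))]
```

The crop confirms the blue box at scene (412,246), with a white label on its top and side. The blue drawer is about 30 mm ajar and its handle bar is at about (595,48). I'll go over the handle first.

>>> drive_tool(targets=[{"jaw":0.5,"travel":[0.588,-0.522,0],"twist":-1.28},{"jaw":0.5,"travel":[0.588,-0.522,0],"twist":-1.28},{"jaw":0.5,"travel":[0.588,-0.522,0],"twist":-1.28},{"jaw":0.5,"travel":[0.588,-0.522,0],"twist":-1.28},{"jaw":0.5,"travel":[0.588,-0.522,0],"twist":-1.28},{"jaw":0.5,"travel":[0.588,-0.522,0],"twist":-1.28},{"jaw":0.5,"travel":[0.588,-0.522,0],"twist":-1.28},{"jaw":0.5,"travel":[0.588,-0.522,0],"twist":-1.28}])

```text
t: 0.77
eef_pos: [343.3, -326.3, 214.6]
tcp_rot: [-3.142, -0.0, 1.26]
ft_force: [0.7, -1.5, 0.2]
opening: 0.525
grip_force: 0.0
```

```bash
cat >>h.py <<'E'
def go(x,y,z,yaw):
    """tool-axis travel (mm) and twist from the measured pose to a world target"""
    from cell import state
    from scipy.spatial.transform import Rotation as Ro
    s=state();p=s["eef_pos"];R=Ro.from_euler("xyz",s["tcp_rot"]).as_matrix()
    d=R.T@(np.array([x,y,z])-p);w=-((yaw-s["tcp_rot"][2]+np.pi)%(2*np.pi)-np.pi)
    print("t",round(s["t"],2),"pos",p.round(1),"rot",np.round(s["tcp_rot"],3),"j6",s["joints"][5].round(2),"| travel",d.round(1),"twist",round(w,3),"F",s["ft_force"].round(1),"open",round(s["opening"],3))
E
python3 -c "
from h import *
go(595,48,214,1.534)"
```

```text
t 0.77 pos [ 343.3 -326.3  214.6] rot [-3.142 -0.     1.26 ] j6 -0.59 | travel [433.4 125.    0.6] twist -0.274 F [ 0.7 -1.5  0.2] open 0.525
```

>>> drive_tool(targets=[{"jaw":0.5,"travel":[0.433,0.125,0],"twist":-0.274},{"jaw":0.5,"travel":[0.433,0.125,0],"twist":-0.274},{"jaw":0.5,"travel":[0.433,0.125,0],"twist":-0.274},{"jaw":0.5,"travel":[0.433,0.125,0],"twist":-0.274},{"jaw":0.5,"travel":[0.433,0.125,0],"twist":-0.274},{"jaw":0.5,"travel":[0.433,0.125,0],"twist":-0.274},{"jaw":0.5,"travel":[0.433,0.125,0],"twist":-0.274},{"jaw":0.5,"travel":[0.433,0.125,0],"twist":-0.274}])

```text
t: 1.43
eef_pos: [531.1, -50.6, 214.5]
tcp_rot: [-3.141, 0.0, 1.528]
ft_force: [-0.4, -0.5, 0.0]
opening: 0.498
grip_force: 0.0
```

```bash
python3 -c "
from h import *
go(595,48,170,1.534)"
```

```text
t 1.43 pos [531.1 -50.6 214.5] rot [-3.141  0.     1.528] j6 -0.18 | travel [101.3  59.7  44.5] twist -0.006 F [-0.4 -0.5  0. ] open 0.498
```

>>> drive_tool(targets=[{"jaw":0.45,"travel":[0.101,0.06,0.044],"twist":-0.006},{"jaw":0.45,"travel":[0.101,0.06,0.044],"twist":-0.006},{"jaw":0.45,"travel":[0.101,0.06,0.044],"twist":-0.006},{"jaw":0.45,"travel":[0.101,0.06,0.044],"twist":-0.006},{"jaw":0.45,"travel":[0.101,0.06,0.044],"twist":-0.006},{"jaw":0.45,"travel":[0.101,0.06,0.044],"twist":-0.006}])

```text
t: 1.93
eef_pos: [594.2, 45.5, 170.3]
tcp_rot: [-3.141, 0.0, 1.534]
ft_force: [-1.0, -0.9, -0.9]
opening: 0.451
grip_force: 0.0
```

```bash
python3 -c "
from h import *
from cell import *
import cv2
go(595,48,59,1.534)
c=read_camera('wrist');pickle.dump(c,open('w1.pkl','wb'));cv2.imwrite('pics/w1.png',c['frame'][:,:,::-1])
"
```

```text
t 1.93 pos [594.2  45.5 170.3] rot [-3.141  0.     1.534] j6 0.0 | travel [  2.6   0.8 111.3] twist 0.0 F [-1.  -0.9 -0.9] open 0.451
```

View pics/w1.png

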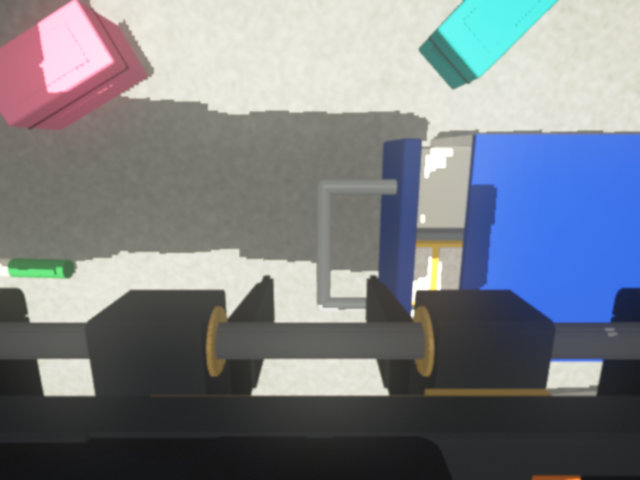

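The wrist view shows the blue handle bar running from (324,184) to (324,303), centred between the fingers. The bay's divider is near row 235.

```bash
python3 -c "
from h import *
c=load('w1')
print(ray(c,(324,185),78),ray(c,(324,303),78),'edge',ray(c,(476,132),100),ray(c,(466,300),100),'divider',ray(c,(440,230),42),ray(c,(440,241),42),'side',ray(c,(440,140),42),ray(c,(440,148),42))
"
```

```text
[598.19168535  90.58065504] [595.36370963   6.33632876] edge [689.15934588 120.32963717] [688.98161035  14.06061305] divider [687.87465447  49.399592  ] [688.21044398  40.55642167] side [685.2925966  117.39926581] [685.51084697 111.65154254]
```

>>> drive_tool(targets=[{"jaw":0.45,"travel":[0.003,0.002,0.03],"twist":0},{"jaw":0.45,"travel":[0.003,0.002,0.06],"twist":0},{"jaw":0.45,"travel":[0.003,0.002,0.09],"twist":0},{"jaw":0.45,"travel":[0.003,0.002,0.111],"twist":0},{"jaw":0.45,"travel":[0.003,0.002,0.111],"twist":0},{"jaw":0.2,"travel":[0.003,0.002,0.111],"twist":0},{"jaw":0.0,"travel":[0.003,0.002,0.111],"twist":0},{"jaw":0.0,"travel":[0.003,0.002,0.111],"twist":0}])

```text
t: 2.65
eef_pos: [597.6, 48.1, 61.6]
tcp_rot: [3.139, 0.0, 1.533]
ft_force: [-0.4, 0.3, 0.4]
opening: 0.294
grip_force: 0.0
```

>>> drive_tool(targets=[{"jaw":0.0,"travel":[0,0,0],"twist":0},{"jaw":0.0,"travel":[0,0,0],"twist":0},{"jaw":0.0,"travel":[0,0,0],"twist":0}])

```text
t: 2.9
eef_pos: [597.0, 48.5, 60.4]
tcp_rot: [3.14, 0.0, 1.534]
ft_force: [-0.8, -0.8, 6.4]
opening: 0.101
grip_force: 30.0
```

>>> drive_tool(targets=[{"jaw":0.0,"travel":[0,-0.006,0],"twist":0},{"jaw":0.0,"travel":[0,-0.018,0],"twist":0},{"jaw":0.0,"travel":[0,-0.034,0],"twist":0},{"jaw":0.0,"travel":[0,-0.05,0],"twist":0},{"jaw":0.0,"travel":[0,-0.066,0],"twist":0},{"jaw":0.0,"travel":[0,-0.082,0],"twist":0},{"jaw":0.0,"travel":[0,-0.096,0],"twist":0},{"jaw":0.0,"travel":[0,-0.105,0],"twist":0}])

```text
t: 3.57
eef_pos: [491.0, 52.5, 60.4]
tcp_rot: [3.14, 0.0, 1.534]
ft_force: [2.7, -0.6, 3.8]
opening: 0.099
grip_force: 30.0
```

>>> drive_tool(targets=[{"jaw":0.0,"travel":[0,-0.005,0],"twist":0},{"jaw":0.0,"travel":[0,-0.007,0],"twist":0},{"jaw":0.0,"travel":[0,-0.007,0],"twist":0},{"jaw":0.0,"travel":[0,-0.007,0],"twist":0}])

```text
t: 3.9
eef_pos: [484.5, 52.7, 60.3]
tcp_rot: [3.141, 0.0, 1.534]
ft_force: [-1.5, -0.8, 10.3]
opening: 0.096
grip_force: 30.0
```

>>> drive_tool(targets=[{"jaw":0.4,"travel":[0,0,0],"twist":0},{"jaw":0.4,"travel":[0,0,0],"twist":0},{"jaw":0.4,"travel":[0,0,0],"twist":0},{"jaw":0.4,"travel":[0,0,-0.02],"twist":0},{"jaw":0.4,"travel":[0,0,-0.05],"twist":0},{"jaw":0.4,"travel":[0,0,-0.09],"twist":0},{"jaw":0.4,"travel":[0,0,-0.12],"twist":0},{"jaw":0.4,"travel":[0,0,-0.12],"twist":0}])

```text
t: 4.57
eef_pos: [486.6, 52.7, 184.7]
tcp_rot: [3.134, -0.0, 1.534]
ft_force: [0.5, 0.5, 0.6]
opening: 0.4
grip_force: 0.0
```

```bash
python3 -c "
from h import *
go(450,307,170,.84)"
```

```text
t 4.57 pos [486.6  52.7 184.7] rot [ 3.134 -0.     1.534] j6 0.01 | travel [252.7 -46.1  14.3] twist 0.694 F [0.5 0.5 0.6] open 0.4
```

>>> drive_tool(targets=[{"jaw":0.9,"travel":[0.253,-0.046,0.005],"twist":0.694},{"jaw":0.9,"travel":[0.253,-0.046,0.005],"twist":0.694},{"jaw":0.9,"travel":[0.253,-0.046,0.005],"twist":0.694},{"jaw":0.9,"travel":[0.253,-0.046,0.005],"twist":0.694},{"jaw":0.9,"travel":[0.253,-0.046,0.005],"twist":0.694},{"jaw":0.9,"travel":[0.253,-0.046,0.005],"twist":0.694},{"jaw":0.9,"travel":[0.253,-0.046,0.005],"twist":0.694},{"jaw":0.9,"travel":[0.253,-0.046,0.005],"twist":0.694}])

```text
t: 5.23
eef_pos: [446.7, 311.9, 173.7]
tcp_rot: [-3.141, -0.0, 0.841]
ft_force: [0.3, -1.1, -1.0]
opening: 0.877
grip_force: 0.0
```

```bash
python3 -c "
from h import *
from cell import *
import cv2
go(450,307,100,.84)
c=read_camera('wrist');pickle.dump(c,open('w2.pkl','wb'));cv2.imwrite('pics/w2.png',c['frame'][:,:,::-1])
"
```

```text
t 5.23 pos [446.7 311.9 173.7] rot [-3.141 -0.     0.841] j6 1.22 | travel [-1.5  5.8 73.7] twist 0.001 F [ 0.3 -1.1 -1. ] open 0.877
```

View pics/w2.png

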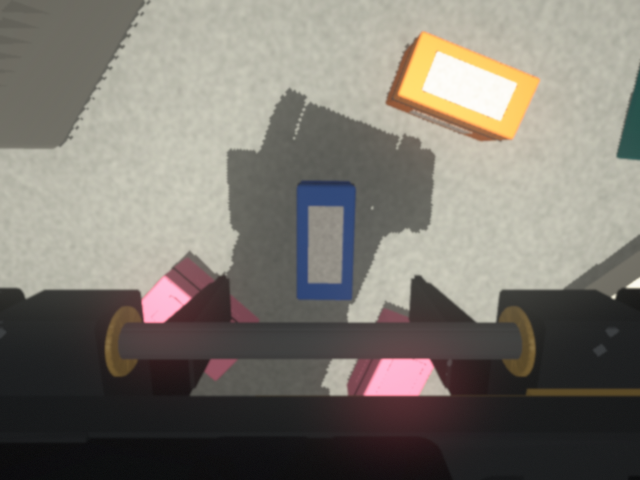

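The wrist view shows the blue box with its top corners at (297,184), (355,184), (353,299) and (297,299), lined up with the tool. Pink boxes are at (200,310) and (395,355). I'll check the finger clearance.

```bash
python3 -c "
from h import *
c=load('w2')
t=np.array([446.7,311.9]);a=.841
M=np.array([[np.cos(a),np.sin(a)],[np.sin(a),-np.cos(a)]])
np.set_printoptions(precision=1,suppress=True)
q=np.array([ray(c,p,56) for p in((297,184),(355,184),(353,299),(297,299))])
print(q,q.mean(0),(q-t)@M.T)
print('pink',[M@(ray(c,p,z)-t) for p,z in(((190,253),0),((258,320),0),((350,390),0),((387,303),0),((385,322),56),((190,262),56))])
c2=load('side');print('pink side',[M@(ray(c2,p,56)-t) for p in((319,292),(356,282),(361,296),(325,308),(367,341),(386,341))])
"
```

```text
[[462.7 355.8]
 [494.4 327.5]
 [434.9 260.3]
 [401.9 289.7]] [448.5 308.3] [[ 43.4 -17.4]
 [ 43.5  25.2]
 [-46.4  25.6]
 [-46.4 -18.6]]
pink [array([ -23.7, -119.4]), array([-89.9, -59.7]), array([-165.6,   29.7]), array([-72.5,  62.8]), array([-66. ,  51.6]), array([ -16.1, -100.6])]
pink side [array([-90.3,  90.4]), array([-170.8,   54.4]), array([-153.5,   20.6]), array([-73.3,  51.2]), array([-86.8, -65.4]), array([-116.5,  -91.8])]
```

>>> drive_tool(targets=[{"jaw":0.7,"travel":[-0.0015,0.004,0.03],"twist":0},{"jaw":0.7,"travel":[-0.0015,0.004,0.06],"twist":0},{"jaw":0.7,"travel":[-0.0015,0.004,0.09],"twist":0},{"jaw":0.7,"travel":[-0.0015,0.004,0.12],"twist":0},{"jaw":0.7,"travel":[-0.0015,0.004,0.137],"twist":0},{"jaw":0.7,"travel":[-0.0015,0.004,0.143],"twist":0},{"jaw":0.7,"travel":[-0.0015,0.004,0.143],"twist":0},{"jaw":0.5,"travel":[-0.0015,0.004,0.143],"twist":0}])

```text
t: 5.95
eef_pos: [450.5, 303.0, 32.0]
tcp_rot: [3.141, 0.0, 0.84]
ft_force: [0.3, 0.6, -0.0]
opening: 0.67
grip_force: 0.0
```

>>> drive_tool(targets=[{"jaw":0.4,"travel":[0,0,0],"twist":0},{"jaw":0.3,"travel":[0,0,0],"twist":0},{"jaw":0.3,"travel":[0,0,0],"twist":0},{"jaw":0.3,"travel":[0,0,0],"twist":0},{"jaw":0.3,"travel":[0,0,0],"twist":0}])

```text
t: 6.37
eef_pos: [450.5, 303.6, 32.6]
tcp_rot: [3.141, -0.001, 0.84]
ft_force: [-1.3, -0.3, 7.7]
opening: 0.461
grip_force: 30.0
```

>>> drive_tool(targets=[{"jaw":0.3,"travel":[0,0,-0.005],"twist":0},{"jaw":0.3,"travel":[0,0,-0.017],"twist":0},{"jaw":0.3,"travel":[0,0,-0.037],"twist":0},{"jaw":0.3,"travel":[0,0,-0.06],"twist":0},{"jaw":0.3,"travel":[0,0,-0.085],"twist":0},{"jaw":0.3,"travel":[0,0,-0.108],"twist":0},{"jaw":0.3,"travel":[0,0,-0.122],"twist":0},{"jaw":0.3,"travel":[0,0,-0.13],"twist":0}])

```text
t: 7.03
eef_pos: [450.5, 303.6, 163.8]
tcp_rot: [3.14, -0.002, 0.84]
ft_force: [0.2, -0.2, -1.7]
opening: 0.459
grip_force: 30.0
```

```bash
python3 -c "
from h import *
from cell import *
go(470,86,165,-.037)
c=read_camera('side');pickle.dump(c,open('side2.pkl','wb'))
import cv2
f=c['frame'][:,:,::-1][170:290,130:330];cv2.imwrite('pics/side2.png',cv2.resize(f,(800,480),interpolation=cv2.INTER_CUBIC))
"
```

```text
t 7.03 pos [450.5 303.6 163.8] rot [ 3.14e+00 -2.00e-03  8.40e-01] j6 1.2 | travel [-149.   159.7   -1.4] twist 0.877 F [ 0.2 -0.2 -1.7] open 0.459
```

View pics/side2.png

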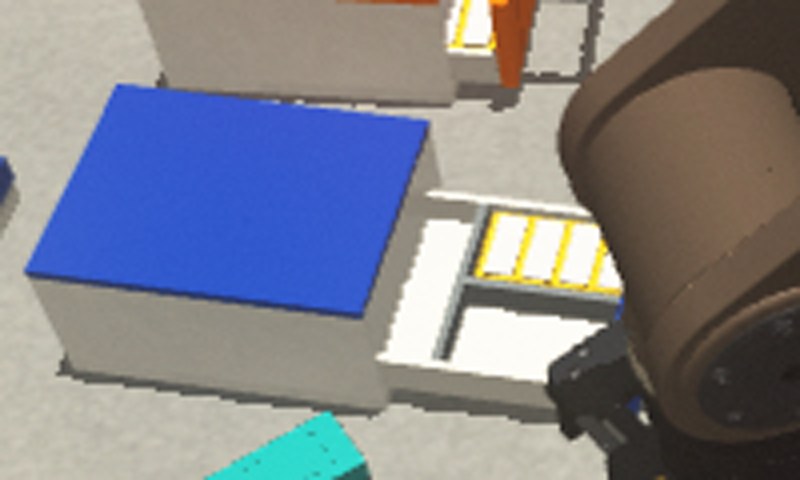

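The side view shows the drawer open, with the empty bay at crop (520,330) on the +y side and the yellow trays beyond the divider. I'll carry the box to a point in front of the drawer and look with the wrist camera.

>>> drive_tool(targets=[{"jaw":0.3,"travel":[-0.01,0.01,0],"twist":0.06},{"jaw":0.3,"travel":[-0.028,0.03,0],"twist":0.17},{"jaw":0.3,"travel":[-0.05,0.054,0],"twist":0.29},{"jaw":0.3,"travel":[-0.074,0.079,0],"twist":0.41},{"jaw":0.3,"travel":[-0.098,0.105,0],"twist":0.53},{"jaw":0.3,"travel":[-0.12,0.128,0],"twist":0.65},{"jaw":0.3,"travel":[-0.138,0.147,0],"twist":0.77},{"jaw":0.3,"travel":[-0.149,0.16,0],"twist":0.877}])

```text
t: 7.75
eef_pos: [469.3, 83.4, 160.8]
tcp_rot: [3.141, 0.001, -0.045]
ft_force: [1.4, 0.3, -1.0]
opening: 0.461
grip_force: 30.0
```

>>> drive_tool(targets=[{"jaw":0.3,"travel":[0,0,0],"twist":0},{"jaw":0.3,"travel":[0,0,0],"twist":0}])

```text
t: 7.92
eef_pos: [469.6, 85.0, 161.0]
tcp_rot: [3.141, 0.001, -0.038]
ft_force: [0.4, -0.6, -2.2]
opening: 0.462
grip_force: 30.0
```

```bash
python3 -c "
from h import *
from cell import *
import cv2
go(598,84,165,-.037)
c=read_camera('wrist');pickle.dump(c,open('w3.pkl','wb'));cv2.imwrite('pics/w3.png',c['frame'][:,:,::-1])
"
```

```text
t 7.92 pos [469.6  85.  161. ] rot [ 3.141e+00  1.000e-03 -3.800e-02] j6 1.65 | travel [128.3  -3.8  -4.2] twist -0.001 F [ 0.4 -0.6 -2.2] open 0.462
```

View pics/w3.png

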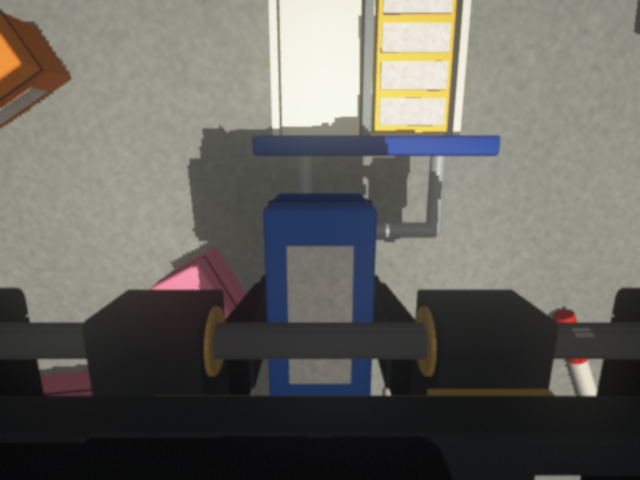

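The wrist view shows the drawer front from (253,145) to (499,145). The empty bay lies between the side wall at column 279 and the divider at column 361. The held box is straight, with its top's far edge at row 200.

```bash
python3 -c "
from h import *
from scipy.spatial.transform import Rotation as Ro
c=load('w3')
np.set_printoptions(precision=1,suppress=True)
t=np.array([469.6,85.0]);a=-.038
M=np.array([[np.cos(a),np.sin(a)],[np.sin(a),-np.cos(a)]])
T=lambda p,z:(M@(ray(c,p,z)-t)).round(1)
print('front ends',T((253,136),96),T((499,136),96),T((253,155),96),T((499,155),96))
print('side inner',T((279,100),42),T((273,20),42),T((280,20),42),'divider left',T((361,100),42),T((361,20),42),'div right',T((374,20),42))
print('bar',T((410,230),78),T((437,230),78))
for z in(183,185,187): print('box',T((264,205),z),T((376,205),z),T((268,385),z),T((372,385),z))
"
```

```text
front ends [ 74.8 -39.2] [ 74.9 103.8] [ 64.  -39.7] [ 64.1 105. ]
side inner [100.9 -28.9] [151.3 -31.7] [151.3 -27. ] divider left [100.9  28.5] [151.3  27.1] div right [151.3  35.8]
bar [15.5 59.5] [15.5 77.4]
box [ 46.5 -21.7] [46.5 21. ] [-31.1 -22.6] [-31.1  22. ]
box [ 46.8 -21.4] [46.8 20.7] [-29.8 -22.3] [-29.8  21.7]
box [ 47.  -21.1] [47.  20.4] [-28.5 -22. ] [-28.5  21.4]
```

>>> drive_tool(targets=[{"jaw":0.3,"travel":[0.006,0,0],"twist":0},{"jaw":0.3,"travel":[0.02,0,0],"twist":0},{"jaw":0.3,"travel":[0.042,0,0],"twist":0},{"jaw":0.3,"travel":[0.067,0,0],"twist":0},{"jaw":0.3,"travel":[0.09,0,0],"twist":0},{"jaw":0.3,"travel":[0.11,0,0],"twist":0},{"jaw":0.3,"travel":[0.122,0,0],"twist":0},{"jaw":0.3,"travel":[0.1275,0,0],"twist":0}])

```text
t: 8.63
eef_pos: [598.8, 82.0, 160.9]
tcp_rot: [3.142, -0.0, -0.035]
ft_force: [-0.3, -0.3, -1.4]
opening: 0.461
grip_force: 30.0
```

>>> drive_tool(targets=[{"jaw":0.3,"travel":[0,0,0],"twist":0},{"jaw":0.3,"travel":[0,0,0.01],"twist":0},{"jaw":0.3,"travel":[0,0,0.025],"twist":0},{"jaw":0.3,"travel":[0,0,0.04],"twist":0},{"jaw":0.3,"travel":[0,0,0.05],"twist":0},{"jaw":0.3,"travel":[0,0,0.055],"twist":0},{"jaw":0.3,"travel":[0,0,0.055],"twist":0},{"jaw":0.3,"travel":[0,0,0.055],"twist":0}])

```text
t: 9.3
eef_pos: [597.2, 81.0, 106.7]
tcp_rot: [3.142, 0.0, -0.037]
ft_force: [0.3, -0.1, -1.7]
opening: 0.462
grip_force: 30.0
```

```bash
python3 -c "
from h import *
from cell import *
import cv2
go(469.6+127.5*np.cos(.038),85-127.5*np.sin(.038),52.6,-.037)
f=[read_camera('scene')['frame'][230:380,280:480],read_camera('side')['frame'][150:300,150:350]]
cv2.imwrite('pics/c4.png',cv2.resize(np.hstack(f)[:,:,::-1],(800,300),interpolation=cv2.INTER_CUBIC))
"
```

```text
t 9.3 pos [597.2  81.  106.7] rot [ 3.142  0.    -0.037] j6 1.63 | travel [-0.1  0.9 54.1] twist -0.0 F [ 0.3 -0.1 -1.7] open 0.462
```

View pics/c4.png

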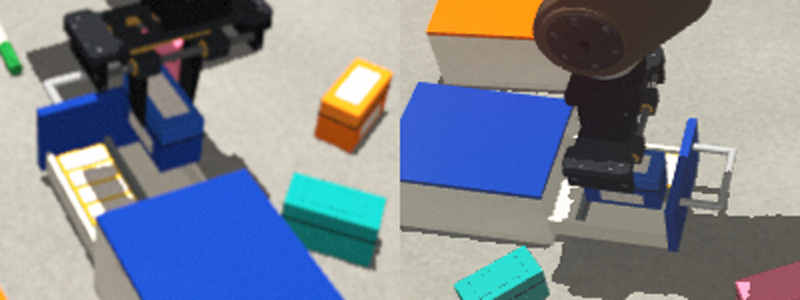

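Both views show the box above the empty bay, at crop (170,120) and (625,180), behind the drawer front and clear of the walls. I'll lower it gently.

>>> drive_tool(targets=[{"jaw":0.3,"travel":[0,0.001,0.008],"twist":0},{"jaw":0.3,"travel":[0,0.001,0.018],"twist":0},{"jaw":0.3,"travel":[0,0.001,0.028],"twist":0},{"jaw":0.3,"travel":[0,0.001,0.037],"twist":0},{"jaw":0.3,"travel":[0,0.001,0.044],"twist":0},{"jaw":0.3,"travel":[0,0.001,0.048],"twist":0},{"jaw":0.3,"travel":[0,0.001,0.05],"twist":0},{"jaw":0.3,"travel":[0,0.001,0.051],"twist":0}])

```text
t: 10.07
eef_pos: [597.2, 79.9, 55.2]
tcp_rot: [3.141, 0.0, -0.037]
ft_force: [0.4, 0.1, -1.7]
opening: 0.463
grip_force: 30.0
```

>>> drive_tool(targets=[{"jaw":0.3,"travel":[0,0,0.0005],"twist":0},{"jaw":0.3,"travel":[0,0,0.001],"twist":0},{"jaw":0.3,"travel":[0,0,0.0015],"twist":0},{"jaw":0.3,"travel":[0,0,0.002],"twist":0},{"jaw":0.3,"travel":[0,0,0.0025],"twist":0},{"jaw":0.3,"travel":[0,0,0.0025],"twist":0}])

```text
t: 10.57
eef_pos: [597.2, 79.9, 53.2]
tcp_rot: [3.142, -0.0, -0.037]
ft_force: [-0.4, 0.8, -2.7]
opening: 0.459
grip_force: 30.0
```

>>> drive_tool(targets=[{"jaw":0.3,"travel":[0,0,0.0005],"twist":0},{"jaw":0.3,"travel":[0,0,0.001],"twist":0},{"jaw":0.3,"travel":[0,0,0.001],"twist":0}])

```text
t: 10.82
eef_pos: [597.5, 79.9, 52.6]
tcp_rot: [3.142, -0.001, -0.037]
ft_force: [-0.8, -0.5, 3.4]
opening: 0.457
grip_force: 30.0
```

>>> drive_tool(targets=[{"jaw":0.3,"travel":[0,0,0.0005],"twist":0},{"jaw":0.3,"travel":[0,0,0.001],"twist":0},{"jaw":0.3,"travel":[0,0,0.001],"twist":0}])

```text
t: 11.07
eef_pos: [598.2, 79.9, 52.6]
tcp_rot: [-3.142, -0.003, -0.037]
ft_force: [-1.2, -0.9, 12.9]
opening: 0.461
grip_force: 30.0
```

Contact is at the expected height, so the box is on the bay floor. I'll release it and rise.

>>> drive_tool(targets=[{"jaw":0.3,"travel":[0,0,-0.001],"twist":0},{"jaw":0.5,"travel":[0,0,-0.0015],"twist":0},{"jaw":0.6,"travel":[0,0,-0.0015],"twist":0},{"jaw":0.65,"travel":[0,0,-0.0015],"twist":0},{"jaw":0.65,"travel":[0,0,-0.0015],"twist":0},{"jaw":0.65,"travel":[0,0,-0.01],"twist":0},{"jaw":0.65,"travel":[0,0,-0.03],"twist":0},{"jaw":0.65,"travel":[0,0,-0.06],"twist":0}])

```text
t: 11.73
eef_pos: [596.1, 79.9, 110.2]
tcp_rot: [3.141, 0.004, -0.037]
ft_force: [-0.1, 1.1, 0.3]
opening: 0.647
grip_force: 0.0
```

>>> drive_tool(targets=[{"jaw":0.65,"travel":[0,0,-0.035],"twist":0},{"jaw":0.65,"travel":[0,0,-0.06],"twist":0},{"jaw":0.65,"travel":[-0.04,0,-0.06],"twist":0},{"jaw":0.65,"travel":[-0.08,0,-0.06],"twist":0},{"jaw":0.65,"travel":[-0.12,0,-0.06],"twist":0},{"jaw":0.65,"travel":[-0.12,0,-0.06],"twist":0},{"jaw":0.65,"travel":[-0.12,0,-0.06],"twist":0}])

```text
t: 12.32
eef_pos: [476.1, 84.5, 172.2]
tcp_rot: [3.142, -0.001, -0.037]
ft_force: [0.5, -0.2, -0.5]
opening: 0.649
grip_force: 0.0
```

```bash
python3 -c "
from h import *
from cell import *
import cv2
go(484.5,52.7,160,1.534)
c=read_camera('wrist')
f=[c['frame'],read_camera('side')['frame']]
cv2.imwrite('pics/c5.png',cv2.resize(np.hstack(f)[:,:,::-1],(800,300),interpolation=cv2.INTER_AREA))
"
```

```text
t 12.32 pos [476.1  84.5 172.2] rot [ 3.142e+00 -1.000e-03 -3.700e-02] j6 1.65 | travel [ 9.6 31.5 12.2] twist -1.571 F [ 0.5 -0.2 -0.5] open 0.649
```

View pics/c5.png

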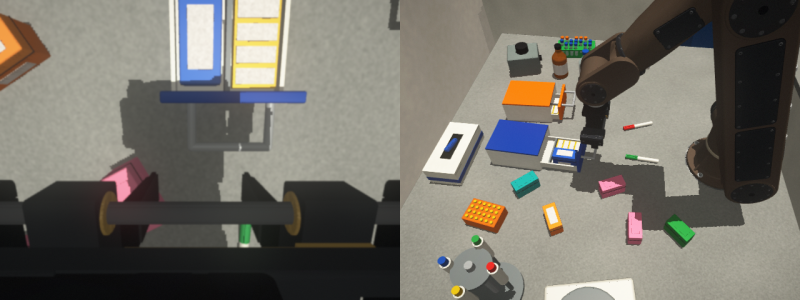

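The blue box stands upright in the empty bay at wrist crop (202,40). Next I'll turn the tool and grip the handle again to shut the drawer.

>>> drive_tool(targets=[{"jaw":0.4,"travel":[0.0085,0.0315,0],"twist":-1.571},{"jaw":0.4,"travel":[0.0085,0.0315,0],"twist":-1.571},{"jaw":0.4,"travel":[0.0085,0.0315,0],"twist":-1.571},{"jaw":0.4,"travel":[0.0085,0.0315,0],"twist":-1.571},{"jaw":0.4,"travel":[0.0085,0.0315,0],"twist":-1.571},{"jaw":0.4,"travel":[0.0085,0.0315,0],"twist":-1.571},{"jaw":0.4,"travel":[0.0085,0.0315,0],"twist":-1.571},{"jaw":0.4,"travel":[0.0085,0.0315,0],"twist":-1.571}])

```text
t: 13.08
eef_pos: [486.0, 52.4, 171.0]
tcp_rot: [3.141, -0.0, 0.964]
ft_force: [0.1, -0.2, -0.5]
opening: 0.4
grip_force: 0.0
```

```bash
python3 -c "
from h import *
go(485,52.7,172,1.534)"
```

```text
t 13.08 pos [486.   52.4 171. ] rot [ 3.141 -0.     0.964] j6 0.58 | travel [-0.3 -1.  -1. ] twist -0.57 F [ 0.1 -0.2 -0.5] open 0.4
```

>>> drive_tool(targets=[{"jaw":0.4,"travel":[0,-0.001,0],"twist":-0.57},{"jaw":0.4,"travel":[0,-0.001,0],"twist":-0.57},{"jaw":0.4,"travel":[0,-0.001,0],"twist":-0.57},{"jaw":0.4,"travel":[0,-0.001,0],"twist":-0.57},{"jaw":0.4,"travel":[0,-0.001,0],"twist":-0.57},{"jaw":0.4,"travel":[0,-0.001,0],"twist":-0.57},{"jaw":0.4,"travel":[0,-0.001,0],"twist":-0.57}])

```text
t: 13.67
eef_pos: [484.7, 53.0, 171.0]
tcp_rot: [3.141, 0.0, 1.525]
ft_force: [-0.4, 0.0, -0.3]
opening: 0.4
grip_force: 0.0
```

>>> drive_tool(targets=[{"jaw":0.4,"travel":[0,0,0.03],"twist":0},{"jaw":0.4,"travel":[0,0,0.06],"twist":0},{"jaw":0.4,"travel":[0,0,0.09],"twist":0},{"jaw":0.4,"travel":[0,0,0.11],"twist":0},{"jaw":0.4,"travel":[0,0,0.11],"twist":0},{"jaw":0.2,"travel":[0,0,0.11],"twist":0},{"jaw":0.0,"travel":[0,0,0.11],"twist":0},{"jaw":0.0,"travel":[0,0,0.11],"twist":0}])

```text
t: 14.33
eef_pos: [484.6, 53.2, 62.4]
tcp_rot: [3.139, 0.0, 1.527]
ft_force: [0.7, 0.7, -0.2]
opening: 0.242
grip_force: 0.0
```

>>> drive_tool(targets=[{"jaw":0.0,"travel":[0,0,0],"twist":0},{"jaw":0.0,"travel":[0,0,0],"twist":0},{"jaw":0.0,"travel":[0,0,0],"twist":0}])

```text
t: 14.58
eef_pos: [484.4, 53.1, 62.1]
tcp_rot: [3.139, 0.0, 1.528]
ft_force: [-1.2, 0.1, 7.0]
opening: 0.095
grip_force: 30.0
```

>>> drive_tool(targets=[{"jaw":0.0,"travel":[0,0.004,0],"twist":0},{"jaw":0.0,"travel":[0,0.011,0],"twist":0},{"jaw":0.0,"travel":[0,0.02,0],"twist":0},{"jaw":0.0,"travel":[0,0.03,0],"twist":0},{"jaw":0.0,"travel":[0,0.04,0],"twist":0},{"jaw":0.0,"travel":[0,0.05,0],"twist":0},{"jaw":0.0,"travel":[0,0.06,0],"twist":0},{"jaw":0.0,"travel":[0,0.07,0],"twist":0}])

```text
t: 15.25
eef_pos: [554.3, 50.5, 62.1]
tcp_rot: [3.141, -0.0, 1.528]
ft_force: [-2.1, 4.0, 7.5]
opening: 0.096
grip_force: 30.0
```

>>> drive_tool(targets=[{"jaw":0.0,"travel":[0,0.01,0],"twist":0},{"jaw":0.0,"travel":[0,0.02,0],"twist":0},{"jaw":0.0,"travel":[0,0.03,0],"twist":0},{"jaw":0.0,"travel":[0,0.039,0],"twist":0},{"jaw":0.0,"travel":[0,0.047,0],"twist":0},{"jaw":0.0,"travel":[0,0.053,0],"twist":0},{"jaw":0.0,"travel":[0,0.057,0],"twist":0},{"jaw":0.0,"travel":[0,0.059,0],"twist":0}])

```text
t: 15.92
eef_pos: [613.4, 48.3, 62.1]
tcp_rot: [3.14, -0.001, 1.528]
ft_force: [-1.8, 6.0, 8.0]
opening: 0.093
grip_force: 30.0
```

>>> drive_tool(targets=[{"jaw":0.0,"travel":[0,0.001,0],"twist":0},{"jaw":0.0,"travel":[0,0.002,0],"twist":0},{"jaw":0.0,"travel":[0,0.003,0],"twist":0},{"jaw":0.0,"travel":[0,0.004,0],"twist":0},{"jaw":0.0,"travel":[0,0.005,0],"twist":0},{"jaw":0.0,"travel":[0,0.006,0],"twist":0},{"jaw":0.0,"travel":[0,0.007,0],"twist":0}])

```text
t: 16.5
eef_pos: [619.9, 48.0, 62.1]
tcp_rot: [3.141, -0.001, 1.528]
ft_force: [-1.8, 4.3, 5.7]
opening: 0.098
grip_force: 30.0
```

Steps of about 0.7 mm per row until the stop is felt.

>>> drive_tool(targets=[{"jaw":0.0,"travel":[0,0.0007,0],"twist":0},{"jaw":0.0,"travel":[0,0.0014,0],"twist":0},{"jaw":0.0,"travel":[0,0.002,0],"twist":0},{"jaw":0.0,"travel":[0,0.0027,0],"twist":0},{"jaw":0.0,"travel":[0,0.0034,0],"twist":0},{"jaw":0.0,"travel":[0,0.004,0],"twist":0}])

```text
t: 17.0
eef_pos: [623.9, 47.9, 62.1]
tcp_rot: [3.14, -0.001, 1.528]
ft_force: [-1.7, 5.8, 5.9]
opening: 0.096
grip_force: 30.0
```

>>> drive_tool(targets=[{"jaw":0.0,"travel":[0,0.0006,0],"twist":0},{"jaw":0.0,"travel":[0,0.0012,0],"twist":0},{"jaw":0.0,"travel":[0,0.0018,0],"twist":0},{"jaw":0.0,"travel":[0,0.0018,0],"twist":0}])

```text
t: 17.33
eef_pos: [625.3, 47.8, 62.1]
tcp_rot: [3.142, -0.001, 1.528]
ft_force: [-2.9, 5.0, 7.4]
opening: 0.097
grip_force: 30.0
```

>>> drive_tool(targets=[{"jaw":0.0,"travel":[0,0.0005,0],"twist":0},{"jaw":0.0,"travel":[0,0.001,0],"twist":0},{"jaw":0.0,"travel":[0,0.0015,0],"twist":0},{"jaw":0.0,"travel":[0,0.0015,0],"twist":0}])

```text
t: 17.67
eef_pos: [625.3, 47.8, 62.1]
tcp_rot: [-3.138, -0.001, 1.528]
ft_force: [-10.0, 5.2, 11.9]
opening: 0.099
grip_force: 30.0
```

>>> drive_tool(targets=[{"jaw":0.0,"travel":[0,0.0005,0],"twist":0},{"jaw":0.0,"travel":[0,0.001,0],"twist":0},{"jaw":0.0,"travel":[0,0.001,0],"twist":0}])

```text
t: 17.92
eef_pos: [625.3, 47.8, 62.1]
tcp_rot: [-3.136, -0.001, 1.528]
ft_force: [-14.7, 5.3, 14.8]
opening: 0.095
grip_force: 30.0
```

The bar has stopped at x 625.3 with rising force, so the drawer is on its stop. I'll ease off, release and rise.

>>> drive_tool(targets=[{"jaw":0.0,"travel":[0,-0.001,0],"twist":0},{"jaw":0.0,"travel":[0,-0.002,0],"twist":0},{"jaw":0.4,"travel":[0,-0.002,0],"twist":0},{"jaw":0.4,"travel":[0,-0.002,0],"twist":0},{"jaw":0.4,"travel":[0,-0.002,0],"twist":0},{"jaw":0.4,"travel":[0,-0.002,0],"twist":0},{"jaw":0.4,"travel":[0,-0.002,-0.02],"twist":0},{"jaw":0.4,"travel":[0,-0.002,-0.05],"twist":0}])

```text
t: 18.58
eef_pos: [624.7, 46.9, 109.1]
tcp_rot: [-3.136, 0.0, 1.527]
ft_force: [-0.1, 0.9, 0.5]
opening: 0.396
grip_force: 0.0
```

>>> drive_tool(targets=[{"jaw":0.4,"travel":[0,0,-0.03],"twist":0},{"jaw":0.4,"travel":[0,0,-0.06],"twist":0},{"jaw":0.4,"travel":[0,0,-0.1],"twist":0},{"jaw":0.4,"travel":[0,-0.04,-0.12],"twist":0},{"jaw":0.4,"travel":[0,-0.08,-0.12],"twist":0},{"jaw":0.4,"travel":[0,-0.12,-0.12],"twist":0},{"jaw":0.4,"travel":[0,-0.12,-0.12],"twist":0},{"jaw":0.4,"travel":[0,-0.12,-0.12],"twist":0}])

```text
t: 19.25
eef_pos: [504.8, 52.2, 231.9]
tcp_rot: [3.141, 0.0, 1.528]
ft_force: [1.0, -0.5, 0.7]
opening: 0.402
grip_force: 0.0
```

```bash
python3 -c "
from h import *
from cell import *
import cv2
go(485,52,200,1.534)
c=read_camera('scene');pickle.dump(c,open('sc6.pkl','wb'))
f=[c['frame'][240:390,250:450],read_camera('side')['frame'][150:300,130:330]]
cv2.imwrite('pics/c6.png',cv2.resize(np.hstack(f)[:,:,::-1],(800,300),interpolation=cv2.INTER_CUBIC))
"
```

```text
t 19.25 pos [504.8  52.2 231.9] rot [3.141 0.    1.528] j6 0.02 | travel [ -1.1 -19.8  31.9] twist -0.006 F [ 1.  -0.5  0.7] open 0.402
```

View pics/c6.png

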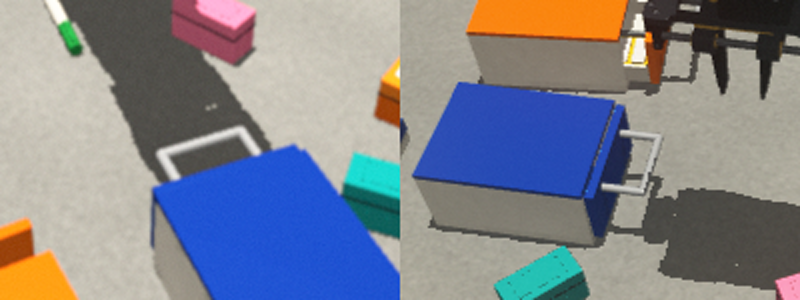

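Both views show the blue drawer shut against its body, with its front at crop (610,170), and nothing touching it.

```bash
python3 -c "
from cell import *
print(job_done())"
```

```text
the job is handed in; nothing more can be done
None
```

The blue box stands upright on the floor of the blue drawer's empty bay, the drawer is pushed shut to its stop, and I handed the job in at about 19 s without touching the orange box or the orange drawer.

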